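# Index the cellar gas selector the short way and lock it

### The arm

A 6-joint arm with a two-finger parallel gripper is mounted at the origin on the work surface. World frame = base frame: x ahead of the robot, y to its left, z up, the work surface at z = 0. Lengths are in m, angles in rad, forces in N, time in s.
With the tool pointing down it reaches from about 0.375 to 0.9 m from the base axis. Payload 3.1 kg.
Tool frame: the origin (TCP) lies between the finger pads; the fingertips stand 17 mm ahead of it and the grasp point (between the pads) lies 2 mm behind it; z points along the fingers, y is the line along which they close (so a half turn about z gives the same grasp; the last joint's range is limited). The gripper opens to 85 mm and grips with 20 to 120 N. Pads are 22 mm wide; open, the fingers measure 114 mm over their backs; the gripper's body (76 mm by 85 mm) begins 54 mm behind the grasp point. The pads swing forward as they close: fully open they stand 13 mm farther back than shut.
Start: joints at [-1.478, 0.527, 1.433, -0, 1.181, -0.178], TCP at [0.168, -0.602, 0.248] pointing down, gripper open.
Joint ranges: [-3.08, 3.08], [-0.75, 2.2], [0.22, 2.44], [-1.43, 4.57], [0, 2.65], [-2.85, 2.85]. Speed limits (rad/s): [2.79, 2.79, 3.14, 3.14, 3.14, 3.14].

### API

Orientations are given as a unit quaternion [x, y, z, w].
In Python, from station import sense, vision, order gives the robot as it stands.
- The arm moves only by the shell command python3 -m crank 'ROWS' [OPENING] [FORCE]. ROWS is JSON, a list of rows, each an object with "dp": the shift along the world's x, y, z in units of 30 mm (1.0 is 30 mm), a list of three; "angular": the turn, a rotation vector about the world's x, y, z in degrees, a list of three. In form: [{"dp": [dx, dy, dz], "angular": [ax, ay, az]}, ...]. A call has 1 to 20 rows; each row shifts and turns the commanded pose from where the row before left it; what a row does not reach is not made up. A row lasts 1/10 s, in which the tool goes at most 50 mm and 8.59 degrees, less where a joint would pass 70% of its speed; a pose out of reach is approached as far as the arm can. A call is refused whole if a number of a shift passes 1 or a number of a turn 8.59, either way. A call with a gripper value outside its range is refused whole. OPENING is the closure, from 0 (fully open) to 1 (shut), set as the call begins (- or left out, the last holds). The fingers move at their own pace and stop on an object; FORCE is the grip in N (left out, the last holds). Time passes only in rows, so rows that do not move let the fingers close. It gives the time, the measured TCP pose, the force, the opening and the grip force at its end, in the units of the state.
- sense(): the state, without advancing time (a new reading comes with each control period).
- vision.snapshot(name): name is "scene" or "top" or "wrist"; returns a dict with "image" (480x640x3 uint8, blue, green, red), "range_z" (480x640 float32, m along the optical axis (not along the pixel's ray), 0 where there is no reading), "mtx" (3x3 intrinsics, pixels), "pose" (4x4, takes a point from camera to world coordinates); the wrist camera has in their place "mount" (4x4, takes a point from camera to tool coordinates, whose origin is the TCP and whose axes are the flange's). Camera axes: x right, y down, z forward; pixel columns grow to the right and rows downward; lengths in m; the calibration is good to about 2 mm. The wrist camera is an equidistant fisheye: a pixel r from the principal point sees the ray r / f radians off the axis. A picture is of the moment at which its call begins: read the wrist's pose just before it.
- order.sign_off(): hands the job in; it is judged then, once.
The state is a dict: "t": time; "q": joint angles; "qd": joint speeds; "tau": joint torques, N m; "tcp_pos": TCP position; "tool_rot": TCP orientation; "force": force on the tool from outside, world axes, zero at the start; "ft_torque": the same for the moment, N m; "finger_gap": opening from 0.0 (shut) to 1.0 (fully open); "gripper_force": force on a finger pad.
Only numpy, scipy, OpenCV 4.12 (cv2) and the standard library are available. Lean on these libraries where they do the work, as an engineer would, in place of code of your own. Each camera call takes 0.05 s, during which the arm holds its last target. There are 200 camera calls.

### The job

On the wine dispenser's round gas selector, turn the carousel by its upright crank grip, the shorter way round, until its ridge comes to the index bracket and the sprung index pin drops into its hole; stop there gently, without forcing the carousel against the pin. Then press the black lock plunger fully down, gently, and let go. Leave the other things on the table where they are.

Things in the scene. Friction and masses are not known exactly. Their poses are not given: they have to be found in the camera images.
- selector: steel drum, 270 mm diameter, 45 mm high, fixed to the table. Origin: centre of its underside, on the carousel's axis; z up. x axis: from the axis towards the index bracket with the sprung pin. Two dark steel bracket plates, each 32 mm wide, top 88 mm above the table, reach radially inwards over the drum's edge: the index one to 73 mm from the axis, the other, with the plunger, to 88 mm
- selector_center (a point): point on the carousel's axis, 60 mm above the table, at the top of the carousel disc; same axes as the selector
- carousel (a joint): angle of the carousel about the vertical, rad, growing counterclockwise seen from above; no end stops, and the reading counts on past a full turn. 0 or 2 pi: the ridge points along the selector's x axis, to the index bracket. Starts between 0.9 and 5.4. Aluminium disc, 144 mm diameter, top 60 mm above the table, drags evenly (about 0.13 N m), stays where left
- ridge_tip (a point): outer end, on top, of the disc's radial steel ridge (62 x 8 x 5 mm), 70 mm from the axis. Outside the disc a flat track (74 to 117 mm from the axis, top 55 mm above the table) turns with it; the index hole in it, 13 mm wide, is in line with the ridge, 84 mm out. Near the index bracket turn slowly until the pin drops
- grip_mid (a point): where to hold the crank grip: on its axis, 112 mm above the table, 16 mm below its top. Black upright cylinder, 22 mm diameter, standing 68 mm above the disc, 48 mm from the carousel's axis, across from the ridge. It spins freely, so the gripper need not turn while leading it round. Fingertips at 93 mm or higher and closing along the selector's y axis clear the brackets
- pin (a joint): drop of the sprung index pin (10 mm thick, 16 mm cap on top, 84 mm from the axis), m: about 0 riding on the track, 0.008 dropped in the hole. Its bracket was clamped by hand: the pin stands within 0.2 rad (17 mm) of the selector's x axis, either side, so find the hole by feel. Spring: about 2 N. Once dropped it blocks the carousel (about 1.5 mm play each way) and must bear no more than 7 N
- plunger (a joint): depth of the lock plunger's stem, m: 0 up, 0.016 fully down at a hard stop. Held by friction of about 4 N, stays where it is pushed. The track stops it at about 4 mm unless its 58 mm slot is under it, as it is when the index pin is in its hole
- plunger_cap (a point): top centre of the lock plunger's black round cap (28 mm diameter, 18 mm tall): 132 mm above the table when up, 116 mm when the stem is fully down. The cap sits on the stem on a stiff spring (3 N per mm, 6 mm). 106 mm from the carousel's axis, 0.65 rad counterclockwise of the selector's x axis. Press straight down with closed fingers, no harder than 25 N
- beaker: bystander: steel cup, 72 mm diameter, 85 mm high, beside the selector; origin under its centre
- stopper: bystander: cork stopper, 38 mm wide, 36 mm high; origin under its centre
- corkbox: bystander: small wooden box, 90 x 60 x 35 mm; origin under its centre
- bottle: bystander: wine bottle, 76 mm diameter, 290 mm high; origin under its centre
- jar: bystander: glass jar, 80 mm diameter, 100 mm high; origin under its centre
- bowl: bystander: white bowl, 140 mm diameter, 50 mm high; origin under its centre
- brush: bystander: brush lying flat, 180 mm long; origin under its centre
Not all that is in view belongs to the job. Of the things shaped like the part that bears pin, the dark steel one is meant.

How it is judged:
On the way, in this order (a step that is already met when the one before it is completed fails the run):
1. the carousel is at its index place, the index pin dropped into the hole (value of joint pin above 0.006 m and (value of joint carousel between -0.28 and 0.28 rad or value of joint carousel between 6.003 and 6.563 rad)), for 0.2 s.
2. the lock plunger is pressed fully down (value of joint pin above 0.006 m and value of joint plunger above 0.014 m), for 0.2 s.
At the end, for the whole second after the job is handed in: The index pin sits in its hole (dropped more than 6 mm), the carousel is at rest with the ridge within 0.28 rad of the selector's x axis, and the lock plunger is down by more than 14 of its 16 mm (all of step 2 and (value of joint carousel between -0.28 and 0.28 rad or value of joint carousel between 6.003 and 6.563 rad) and velocity of joint carousel between -0.05 and 0.05 rad/s); the robot touches nothing.
It fails at once if the carousel is turned the long way round (from a start within about 0.3 rad of exactly opposite, either way is accepted) (distance of ridge_tip from where it was at the start of the episode above 0.1386 m and value of joint carousel between 0.6 and 5.683 rad).
It fails at once if the carousel is turned well past its index place (value of joint carousel below -0.45 rad or value of joint carousel above 6.733 rad).
It fails at once if the carousel is forced against the index pin with more than 7 N (contact force between carousel and pin above 7 N).
It fails at once if the lock plunger is pressed with more than 25 N (contact force between anything else and plunger above 25 N).
It fails at once if a bystander is displaced by more than 30 mm (distance of any of beaker, stopper, corkbox, bottle, jar, bowl, brush from where it was at the start of the episode above 0.03 m).
It also fails if it takes over 67 s, if anything falls off the work surface, if the arm or the gripper's body presses on something with over 40 N, if the wrist force passes 120 N, or if a joint passes its speed limit or range.

## Working session

There is one attempt and no reset: what is moved stays moved. The work goes in short steps, Python scripts to look and compute and a shell command to move; the robot and the scene stay as the last step left them, time stands still between calls to the robot, and variables do not carry over. Pictures are saved under pics/ and viewed, at most 10 in all, crops included, and the job is handed in when it is done.

```bash
ls; mkdir -p pics; python3 - <<'E'
from station import sense, vision
import cv2,numpy as np
for n in("top","scene"):
    s=vision.snapshot(n); cv2.imwrite(f"pics/{n}0.png",s["image"]); np.savez(f"{n}0.npz",**s)
    print(n,s["mtx"].tolist(),np.round(s["pose"],3).tolist())
E
```

```text
pics
top [[555.7314102676773, 0.0, 321.09195212167606], [0.0, 555.7314102676773, 236.6459604204788], [0.0, 0.0, 1.0]] [[0.025, -0.991, 0.129, 0.34], [-1.0, -0.024, 0.012, -0.002], [-0.009, -0.129, -0.992, 1.321], [0.0, 0.0, 0.0, 1.0]]
scene [[465.20952275229945, 0.0, 319.0977861660862], [0.0, 465.20952275229945, 247.0199794972792], [0.0, 0.0, 1.0]] [[-0.889, 0.34, -0.307, 0.785], [0.458, 0.65, -0.606, 0.595], [-0.006, -0.68, -0.734, 0.852], [0.0, 0.0, 0.0, 1.0]]
```

View pics/top0.png

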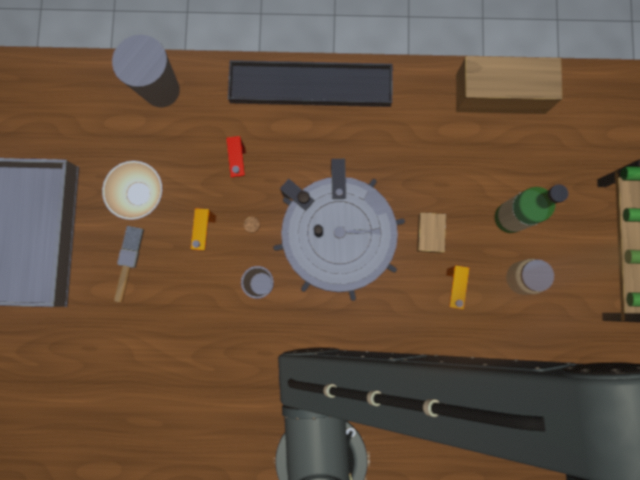

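View pics/scene0.png

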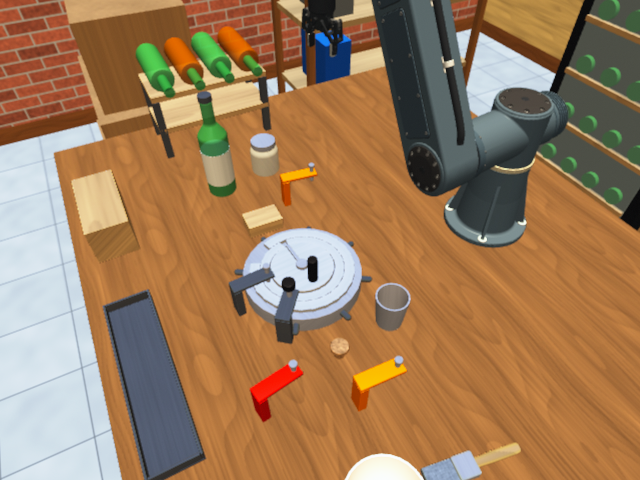

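The dark steel brackets are on the drum: index at about (338,180), and plunger with a black cap at about (297,192). The red (236,157) and orange (200,230), (459,287) ones are similar in shape but stand free of the drum and have the wrong colour. The grip is at (318,231) and the ridge points right to (380,231). I'll confirm in a crop and measure.

```bash
cat > h.py <<'E'
import numpy as np,cv2
def ray(s,uv,z):
    d=np.linalg.inv(s["mtx"])@[uv[0],uv[1],1.]; P=s["pose"]; d=P[:3,:3]@d; o=P[:3,3]
    return o+d*(z-o[2])/d[2]
def cloud(s):
    v,u=np.mgrid[:480,:640]; r=s["range_z"]; K=s["mtx"]
    c=np.stack([(u-K[0,2])/K[0,0]*r,(v-K[1,2])/K[1,1]*r,r],-1)
    return c@s["pose"][:3,:3].T+s["pose"][:3,3]
E
python3 - <<'E'
from h import *
s=dict(np.load("top0.npz")); w=cloud(s)
im=s["image"]; cr=im[140:310,250:430]; cv2.imwrite("pics/crop.png",cv2.resize(cr,None,fx=3.5,fy=3.5,interpolation=cv2.INTER_CUBIC)[:600])
box=np.zeros((480,640),bool); box[165:305,265:415]=1
m=(box&(w[...,2]>.035)&(w[...,2]<.07)).astype(np.uint8)
m=cv2.morphologyEx(m,cv2.MORPH_OPEN,cv2.getStructuringElement(2,(13,13)))
c=max(cv2.findContours(m,0,1)[0],key=cv2.contourArea)[:,0]
p=np.array([ray(s,x,.045)[:2] for x in c]); 
ctr=p.mean(0); keep=np.ones(len(p),bool)
for i in range(10):
    A=np.c_[2*p[keep],np.ones(keep.sum())]; b=(p[keep]**2).sum(1); x=np.linalg.lstsq(A,b,rcond=None)[0]; R=np.sqrt(x[2]+x[0]**2+x[1]**2)
    e=abs(np.hypot(*(p-x[:2]).T)-R); keep=e<max(.003,np.median(e)*1.5)
C=x[:2];print("centre",C,R,keep.sum(),len(p))
d=(im.max(-1)<45)&box
n,l,st,ce=cv2.connectedComponentsWithStats(d.astype(np.uint8))
for i in range(1,n):
    if st[i,4]>15: print(st[i],ce[i].round(1),np.median(w[l==i],0).round(3),"maxz",w[l==i][:,2].max().round(3))
for n,uv,z in(("grip top",(318,229),.128),("ridge",(380,231),.065),("idx tip",(338.5,197),.088),("idx out",(338,160),.088),("cap",(303,198),.132)):
    q=ray(s,uv,z)[:2]; print(n,q.round(4),(np.hypot(*(q-C))).round(4),np.arctan2(*(q-C)[::-1]).round(3))
E
```

```text
centre [ 0.51467471 -0.02894339] 0.13271616761233493 245 421
grip top [0.511  0.0194] 0.0485 1.647
ridge [ 0.5188 -0.1209] 0.092 -1.526
idx tip [ 0.5908 -0.0243] 0.0763 0.062
idx out [ 0.6765 -0.0213] 0.1621 0.047
cap [0.5778 0.0538] 0.1041 0.919
```

View pics/crop.png

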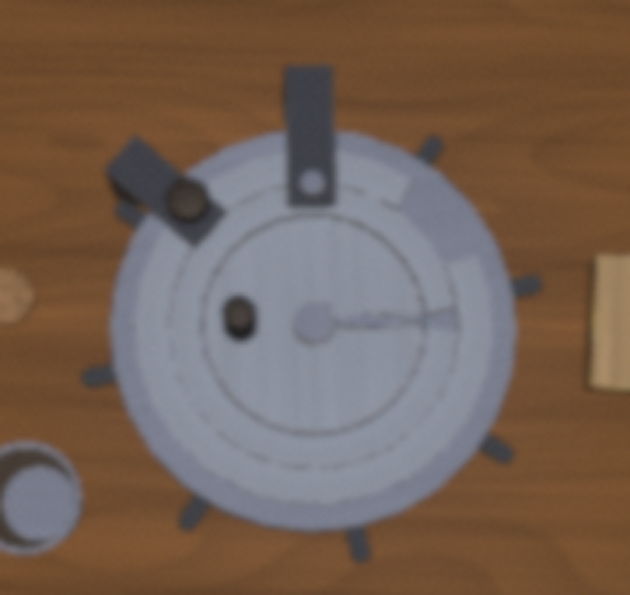

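The crop confirms it. The dark index bracket has a grey pin at crop (313,181), the plunger has a black cap at (187,200), and the grip top is at (240,312). The ridge points right, so the shorter way is counterclockwise, about 1.6 rad.

```bash
python3 - <<'E'
from h import *
from station import sense
from scipy.spatial.transform import Rotation as R
s=dict(np.load("top0.npz")); sc=dict(np.load("scene0.npz"))
C=ray(s,(339.7,231.8),.066)[:2]; print("hub top",C)
for n,uv,z in(("grip",(318.6,229),.128),("ridge",(380.5,231),.063),("pin",(339.4,191.7),.1),("cap",(303.4,197),.132)):
    q=ray(s,uv,z)[:2]; print(n,q.round(4),np.hypot(*(q-C)).round(4),np.arctan2(*(q-C)[::-1]).round(3))
print("scene grip top",ray(sc,(312.5,258),.128),"cap",ray(sc,(288.5,283),.132),"hub",ray(sc,(301,265),.066))
st=sense(); print(st["tcp_pos"],R.from_quat(st["tool_rot"]).as_matrix().round(3).tolist(),st["force"],st["finger_gap"],st["t"])
E
```

```text
hub top [ 0.5146191  -0.02906736]
grip [0.511  0.0181] 0.0473 1.647
ridge [ 0.5191 -0.1222] 0.0933 -1.523
pin [ 0.6005 -0.0258] 0.0859 0.038
cap [0.5801 0.053 ] 0.105 0.897
scene grip top [0.50804665 0.01802261 0.128     ] cap [0.5810436  0.05804497 0.132     ] hub [ 0.51636994 -0.02467934  0.066     ]
[ 0.16773727 -0.60144046  0.24743444] [[0.963, 0.268, -0.0], [0.268, -0.963, 0.002], [0.0, -0.002, -1.0]] [-0.26096388  0.12594399 -0.73749962] 1.0009373309847989 0.1
```

```bash
python3 -m crank '[{"dp":[0.3,0.5,0],"angular":[0,0,0]},{"dp":[0.55,1,0],"angular":[0,0,0]},{"dp":[0.55,1,0],"angular":[0,0,0]},{"dp":[0.55,1,0],"angular":[0,0,0]},{"dp":[0.55,1,0],"angular":[0,0,0]},{"dp":[0.55,1,0],"angular":[0,0,0]},{"dp":[0.55,1,0],"angular":[0,0,0]},{"dp":[0.55,1,0],"angular":[0,0,0]},{"dp":[0.55,1,0],"angular":[0,0,0]},{"dp":[0.55,1,0],"angular":[0,0,0]},{"dp":[0.55,1,0],"angular":[0,0,0]},{"dp":[0.55,1,0],"angular":[0,0,0]},{"dp":[0.55,1,0],"angular":[0,0,0]},{"dp":[0.55,1,0],"angular":[0,0,0]},{"dp":[0.55,1,0],"angular":[0,0,0]},{"dp":[0.55,1,0],"angular":[0,0,0]},{"dp":[0.55,1,0],"angular":[0,0,0]},{"dp":[0.55,1,0],"angular":[0,0,0]},{"dp":[0.55,1,0],"angular":[0,0,0]},{"dp":[0.3,0.5,0],"angular":[0,0,0]}]' 0.45 25
```

```text
t: 2.1
tcp_pos: [0.4834, -0.0297, 0.2481]
tool_rot: [0.991, 0.137, -0.0, -0.0]
force: [-0.6, 0.4, 0.3]
finger_gap: 0.549
gripper_force: 0.0
```

```bash
python3 -m crank '[{"dp":[0.45,0.8,0],"angular":[0,0,0]},{"dp":[0.45,0.8,-0.5],"angular":[0,0,0]},{"dp":[0,0,-0.5],"angular":[0,0,0]},{"dp":[0,0,-0.5],"angular":[0,0,0]},{"dp":[0,0,-0.1],"angular":[0,0,0]},{"dp":[0,0,0],"angular":[0,0,0]}]'; python3 - <<'E'
from h import *
from station import sense,vision
st=sense(); s=vision.snapshot("wrist"); np.savez("w1.npz",**s,p=st["tcp_pos"],q=st["tool_rot"]); cv2.imwrite("pics/w1.png",s["image"]); print(st["tcp_pos"],s["mtx"].tolist(),s["mount"].round(3).tolist())
E
```

```text
t: 2.7
tcp_pos: [0.5093, 0.016, 0.1997]
tool_rot: [0.991, 0.135, -0.001, -0.0]
force: [1.1, -1.1, 0.8]
finger_gap: 0.551
gripper_force: 0.0
[0.50931384 0.01602635 0.19973345] [[371.64829954431775, 0.0, 321.1270551038208], [0.0, 371.64829954431775, 237.4553031428447], [0.0, 0.0, 1.0]] [[-0.0, -0.965, -0.263, 0.067], [1.0, 0.0, -0.001, -0.0], [0.001, -0.263, 0.965, -0.126], [0.0, 0.0, 0.0, 1.0]]
```

View pics/w1.png

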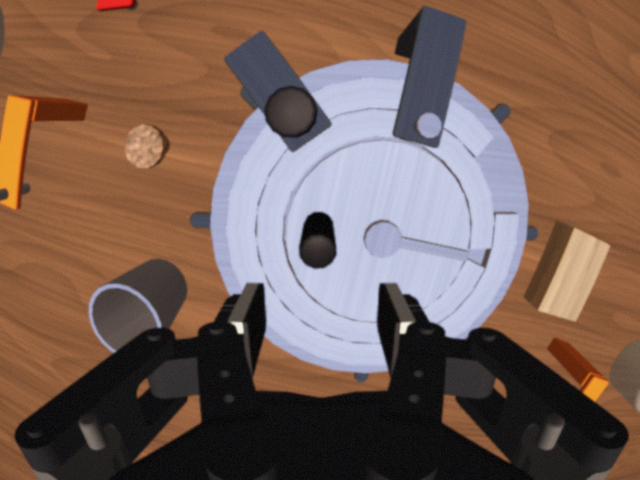

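The wrist view shows the grip top at (318,251), hub (382,239), pin cap (430,125), plunger cap (291,111) and ridge end (488,257). I'll cast rays through these.

```bash
cat >> h.py <<'E'
from scipy.spatial.transform import Rotation as Rot
def wray(s,p,q,uv,z):
    K=s["mtx"]; a=np.array([uv[0]-K[0,2],uv[1]-K[1,2]])/K[0,0]; t=np.hypot(*a)
    d=np.r_[a/t*np.sin(t),np.cos(t)]; R=Rot.from_quat(q).as_matrix(); M=s["mount"]
    d=R@M[:3,:3]@d; o=p+R@M[:3,3]; return (o+d*(z-o[2])/d[2])[:2]
E
python3 - <<'E'
from h import *
s=dict(np.load("w1.npz")); f=lambda uv,z:wray(s,s["p"],s["q"],uv,z)
C=f((382,239),.066); print("hub",C)
for n,uv,z in(("grip",(318,251),.128),("gripbase",(318,222),.06),("ridge",(488,257),.065),("pin",(430,125),.1),("cap",(291,111),.132)):
    q=f(uv,z); print(n,q.round(4),np.hypot(*(q-C)).round(4),np.arctan2(*(q-C)[::-1]).round(3))
E
```

```text
hub [ 0.51638266 -0.027836  ]
grip [0.514  0.0194] 0.0473 1.621
gripbase [0.5147 0.0203] 0.0481 1.607
ridge [ 0.5253 -0.1164] 0.089 -1.47
pin [ 0.6016 -0.0274] 0.0852 0.005
cap [0.5837 0.053 ] 0.1052 0.877
```

```bash
python3 -m crank '[{"dp":[0.12,0.1,-0.3],"angular":[0,0,0]},{"dp":[0,0,-0.6],"angular":[0,0,0]},{"dp":[0,0,-0.6],"angular":[0,0,0]},{"dp":[0,0,-0.6],"angular":[0,0,0]},{"dp":[0,0,-0.5],"angular":[0,0,0]},{"dp":[0,0,-0.3],"angular":[0,0,0]},{"dp":[0,0,0],"angular":[0,0,0]}]'; python3 -m crank '[{"dp":[0,0,0],"angular":[0,0,0]},{"dp":[0,0,0],"angular":[0,0,0]},{"dp":[0,0,0],"angular":[0,0,0]},{"dp":[0,0,0],"angular":[0,0,0]},{"dp":[0,0,0],"angular":[0,0,0]},{"dp":[0,0,0],"angular":[0,0,0]}]' 1 25
```

```text
t: 3.45
tcp_pos: [0.513, 0.019, 0.1124]
tool_rot: [0.991, 0.135, -0.001, -0.0]
force: [1.4, -1.1, -0.4]
finger_gap: 0.548
gripper_force: 0.0
t: 4.05
tcp_pos: [0.5139, 0.0194, 0.1141]
tool_rot: [0.991, 0.135, 0.001, -0.0]
force: [-0.7, 5.0, 5.8]
finger_gap: 0.245
gripper_force: 25.1
```

```bash
python3 -m crank '[{"dp":[-0.159,-0.013,0],"angular":[0,0,0]},{"dp":[-0.157,-0.029,0],"angular":[0,0,0]},{"dp":[-0.154,-0.044,0],"angular":[0,0,0]},{"dp":[-0.149,-0.059,0],"angular":[0,0,0]},{"dp":[-0.142,-0.074,0],"angular":[0,0,0]},{"dp":[-0.134,-0.088,0],"angular":[0,0,0]},{"dp":[0,0,0],"angular":[0,0,0]}]'; python3 -m crank '[{"dp":[-0.124,-0.101,0],"angular":[0,0,0]},{"dp":[-0.114,-0.112,0],"angular":[0,0,0]},{"dp":[-0.102,-0.123,0],"angular":[0,0,0]},{"dp":[-0.089,-0.133,0],"angular":[0,0,0]},{"dp":[0,0,0],"angular":[0,0,0]}]'
```

```text
t: 4.75
tcp_pos: [0.4872, 0.0093, 0.1141]
tool_rot: [0.991, 0.136, 0.001, 0.001]
force: [-0.8, 1.3, 6.0]
finger_gap: 0.25
gripper_force: 25.2
t: 5.25
tcp_pos: [0.4748, -0.0053, 0.1141]
tool_rot: [0.991, 0.136, 0.001, 0.001]
force: [1.2, -0.8, 5.9]
finger_gap: 0.249
gripper_force: 25.2
```

```bash
python3 -m crank '[{"dp":[-0.038,-0.070,0],"angular":[0,0,0]},{"dp":[-0.034,-0.072,0],"angular":[0,0,0]},{"dp":[-0.031,-0.074,0],"angular":[0,0,0]},{"dp":[-0.027,-0.076,0],"angular":[0,0,0]},{"dp":[-0.023,-0.077,0],"angular":[0,0,0]},{"dp":[-0.019,-0.078,0],"angular":[0,0,0]},{"dp":[0,0,0],"angular":[0,0,0]}]'; python3 - <<'E'
from h import *
from station import sense,vision
st=sense(); s=vision.snapshot("wrist"); np.savez("w2.npz",**s,p=st["tcp_pos"],q=st["tool_rot"]); cv2.imwrite("pics/w2.png",s["image"])
p=np.array([(.5139,.0194),(.4872,.0093),(.4748,-.0053),st["tcp_pos"][:2]])
for C in ((.5155,-.0285),): d=p-C; print(np.hypot(*d.T),np.arctan2(d[:,1],d[:,0]))
E
```

```text
t: 5.95
tcp_pos: [0.47, -0.0184, 0.1141]
tool_rot: [0.991, 0.136, 0.002, 0.001]
force: [0.1, 1.1, 5.8]
finger_gap: 0.25
gripper_force: 25.2
[0.04792671 0.04722002 0.04684795 0.04662047] [1.60418683 2.21345034 2.62350558 2.92369793]
```

View pics/w2.png

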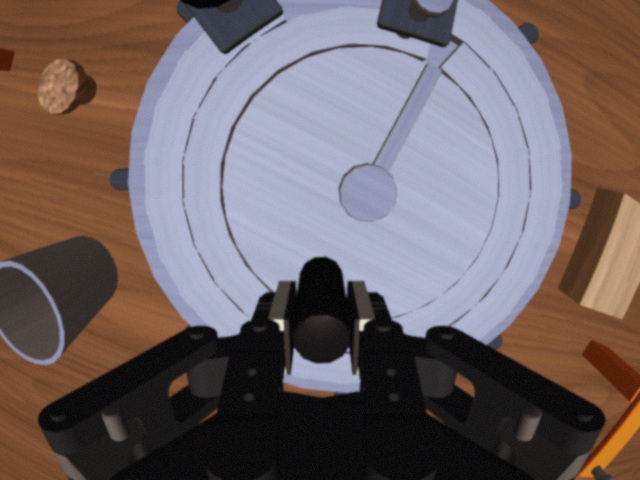

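The grip is held and the ridge end at (450,45) is nearing the index bracket, with the pin at (435,5). Now turning slowly, by feel.

```bash
python3 -m crank '[{"dp":[-0.003,-0.016,0],"angular":[0,0,0]},{"dp":[-0.003,-0.016,0],"angular":[0,0,0]},{"dp":[-0.003,-0.016,0],"angular":[0,0,0]},{"dp":[-0.003,-0.016,0],"angular":[0,0,0]},{"dp":[-0.003,-0.016,0],"angular":[0,0,0]},{"dp":[-0.003,-0.016,0],"angular":[0,0,0]},{"dp":[-0.002,-0.016,0],"angular":[0,0,0]},{"dp":[-0.002,-0.016,0],"angular":[0,0,0]}]'; python3 - <<'E'
from h import *
s=dict(np.load("w2.npz")); f=lambda uv,z:wray(s,s["p"],s["q"],uv,z)
C=f((368,190),.066); print("hub",C)
for n,uv,z in(("ridge",(446,46),.065),("pin",(435,5),.1)):
    q=f(uv,z); print(n,q.round(4),np.hypot(*(q-C)).round(4),np.arctan2(*(q-C)[::-1]).round(3))
E
```

```text
t: 6.8
tcp_pos: [0.4694, -0.0216, 0.1141]
tool_rot: [0.991, 0.135, 0.002, 0.0]
force: [2.2, 4.2, 5.6]
finger_gap: 0.253
gripper_force: 25.2
hub [ 0.51755989 -0.02815903]
ridge [ 0.5975 -0.0455] 0.0818 -0.214
pin [ 0.6003 -0.028 ] 0.0828 0.001
```

```bash
python3 -m crank '[{"dp":[-0.002,-0.016,0],"angular":[0,0,0]},{"dp":[-0.002,-0.016,0],"angular":[0,0,0]},{"dp":[-0.002,-0.016,0],"angular":[0,0,0]},{"dp":[-0.002,-0.016,0],"angular":[0,0,0]}]';python3 -m crank '[{"dp":[-0.001,-0.012,0],"angular":[0,0,0]},{"dp":[-0.001,-0.012,0],"angular":[0,0,0]},{"dp":[-0.001,-0.012,0],"angular":[0,0,0]}]'
```

```text
t: 7.2
tcp_pos: [0.4691, -0.0235, 0.1141]
tool_rot: [0.991, 0.135, 0.002, 0.0]
force: [2.2, 5.1, 6.1]
finger_gap: 0.244
gripper_force: 25.2
t: 7.5
tcp_pos: [0.469, -0.0246, 0.1141]
tool_rot: [0.991, 0.135, 0.002, 0.0]
force: [1.9, 4.5, 5.4]
finger_gap: 0.247
gripper_force: 25.2
```

```bash
python3 -m crank '[{"dp":[0,-0.012,0],"angular":[0,0,0]},{"dp":[0,-0.012,0],"angular":[0,0,0]},{"dp":[0,-0.012,0],"angular":[0,0,0]}]'
```

```text
t: 7.8
tcp_pos: [0.469, -0.0256, 0.1141]
tool_rot: [0.991, 0.135, 0.002, 0.0]
force: [1.2, 3.9, 5.5]
finger_gap: 0.251
gripper_force: 25.2
```

```bash
python3 -m crank '[{"dp":[0,-0.01,0],"angular":[0,0,0]},{"dp":[0,-0.01,0],"angular":[0,0,0]},{"dp":[0,-0.01,0],"angular":[0,0,0]}]'
```

```text
t: 8.1
tcp_pos: [0.4689, -0.0265, 0.1141]
tool_rot: [0.991, 0.135, 0.002, 0.0]
force: [1.6, 4.5, 5.9]
finger_gap: 0.248
gripper_force: 25.2
```

```bash
python3 -m crank '[{"dp":[0,-0.01,0],"angular":[0,0,0]},{"dp":[0,-0.01,0],"angular":[0,0,0]}]'
```

```text
t: 8.3
tcp_pos: [0.4689, -0.0273, 0.1141]
tool_rot: [0.991, 0.135, 0.002, 0.001]
force: [2.1, 2.7, 4.6]
finger_gap: 0.25
gripper_force: 25.2
```

```bash
python3 -m crank '[{"dp":[0,-0.01,0],"angular":[0,0,0]},{"dp":[0,-0.01,0],"angular":[0,0,0]}]'
```

```text
t: 8.5
tcp_pos: [0.4689, -0.0281, 0.1141]
tool_rot: [0.991, 0.136, 0.002, 0.001]
force: [1.5, 1.6, 6.1]
finger_gap: 0.251
gripper_force: 25.2
```

```bash
python3 -m crank '[{"dp":[0,-0.01,0],"angular":[0,0,0]},{"dp":[0,-0.01,0],"angular":[0,0,0]}]'
```

```text
t: 8.7
tcp_pos: [0.469, -0.0291, 0.1141]
tool_rot: [0.991, 0.136, 0.002, 0.001]
force: [1.0, 0.2, 4.9]
finger_gap: 0.247
gripper_force: 25.1
```

The drag fell away, so the pin may be entering the hole. I'll check the pin height in the top camera and look.

```bash
python3 - <<'E'
from h import *
from station import sense,vision
a=dict(np.load("top0.npz")); b=vision.snapshot("top"); sc=vision.snapshot("scene"); w=vision.snapshot("wrist")
for s in(a,b): 
    c=cloud(s)[...,2]; print(c[186:198,334:346:2].round(3)[::2])
i=cv2.resize(np.vstack([a["image"][165:225,290:380],b["image"][165:225,290:380]]),None,fx=4,fy=4)
j=cv2.resize(sc["image"][235:355,225:325],None,fx=4,fy=4)
cv2.imwrite("pics/c3.png",np.hstack([i,j])); cv2.imwrite("pics/w3.png",w["image"])
print(sense()["force"],sense()["tcp_pos"])
E
```

```text
[[0.089 0.087 0.087 0.088 0.087 0.087]
 [0.089 0.092 0.086 0.085 0.083 0.094]
 [0.086 0.086 0.109 0.111 0.11  0.088]
 [0.086 0.112 0.109 0.11  0.106 0.09 ]
 [0.092 0.084 0.106 0.11  0.084 0.089]
 [0.085 0.088 0.088 0.086 1.321 0.087]]
[[0.086 0.088 0.087 0.091 0.092 0.09 ]
 [0.088 0.088 0.084 0.086 0.082 0.091]
 [0.091 0.086 0.105 0.105 0.105 0.089]
 [0.091 0.11  0.103 0.104 0.102 0.089]
 [0.083 0.088 0.11  0.103 0.101 0.088]
 [0.092 0.084 0.091 0.085 0.088 0.092]]
[-0.01848754 -1.08621311  5.47195632] [ 0.46897592 -0.02945354  0.11409752]
```

View pics/c3.png

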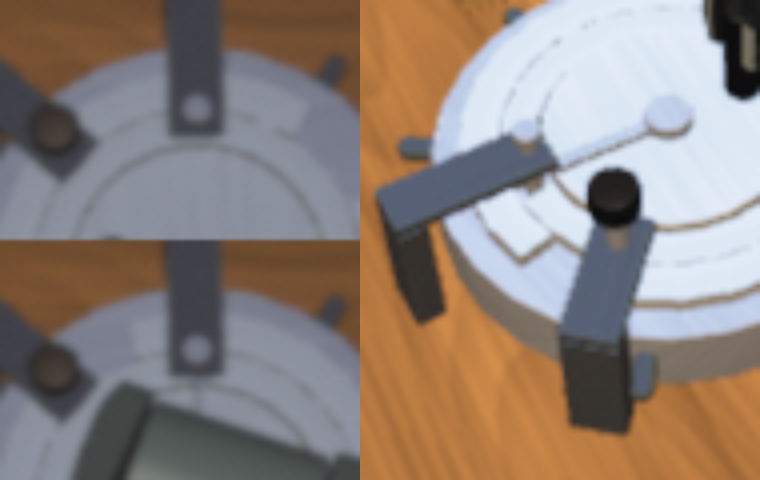

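The ridge is in line with the index bracket and the pin has dropped by about 6 mm or more. I'll let it settle and read the drop precisely from the depth.

```bash
python3 -m crank '[{"dp":[0,-0.004,0],"angular":[0,0,0]},{"dp":[0,0,0],"angular":[0,0,0]},{"dp":[0,0,0],"angular":[0,0,0]}]'; cat > pin.py <<'E'
from h import *
from station import vision
g=lambda s:np.median(cloud(s)[190:194,338:342,2])
bb=lambda s:np.median(cloud(s)[165:182,335:342,2])
a=dict(np.load("top0.npz")); L=[vision.snapshot("top") for _ in range(5)]
print("before",g(a)-bb(a),"now",np.mean([g(s)-bb(s) for s in L]))
E
python3 pin.py
```

```text
t: 9.15
tcp_pos: [0.469, -0.0295, 0.1141]
tool_rot: [0.991, 0.136, 0.002, 0.001]
force: [0.6, -0.6, 6.5]
finger_gap: 0.248
gripper_force: 25.2
before 0.022141542777335044 now 0.013730410609088061
```

The drop is 8.4 mm, so the pin is in the hole and the lateral force is about zero. Releasing, lifting and moving above the plunger.

```bash
python3 -m crank '[{"dp":[0,0,0],"angular":[0,0,0]},{"dp":[0,0,0],"angular":[0,0,0]},{"dp":[0,0,0],"angular":[0,0,0]},{"dp":[0,0,0],"angular":[0,0,0]},{"dp":[0,0,0.3],"angular":[0,0,0]},{"dp":[0,0,0.6],"angular":[0,0,0]},{"dp":[0,0,0.6],"angular":[0,0,0]},{"dp":[0,0,0.6],"angular":[0,0,0]},{"dp":[0,0,0.6],"angular":[0,0,0]},{"dp":[0,0,0],"angular":[0,0,0]}]' 0.45; python3 -m crank '[{"dp":[0.4,0.3,0],"angular":[0,0,0]},{"dp":[0.7,0.5,0],"angular":[0,0,0]},{"dp":[0.7,0.5,0],"angular":[0,0,0]},{"dp":[0.7,0.5,0],"angular":[0,0,0]},{"dp":[0.7,0.5,0],"angular":[0,0,0]},{"dp":[0.5,0.4,0],"angular":[0,0,0]},{"dp":[0.08,0.07,0],"angular":[0,0,0]},{"dp":[0,0,0],"angular":[0,0,0]},{"dp":[0,0,0],"angular":[0,0,0]}]' 1; python3 - <<'E'
from h import *
from station import sense,vision
st=sense(); s=vision.snapshot("wrist"); np.savez("w4.npz",**s,p=st["tcp_pos"],q=st["tool_rot"]); cv2.imwrite("pics/w4.png",s["image"])
E
```

```text
t: 10.4
tcp_pos: [0.469, -0.0288, 0.1968]
tool_rot: [0.991, 0.136, 0.003, 0.001]
force: [0.7, 0.0, -0.3]
finger_gap: 0.55
gripper_force: 0.0
t: 11.3
tcp_pos: [0.5798, 0.0546, 0.1935]
tool_rot: [0.991, 0.135, -0.001, -0.0]
force: [-0.0, -0.5, -0.2]
finger_gap: 0.0
gripper_force: 0.0
```

View pics/w4.png

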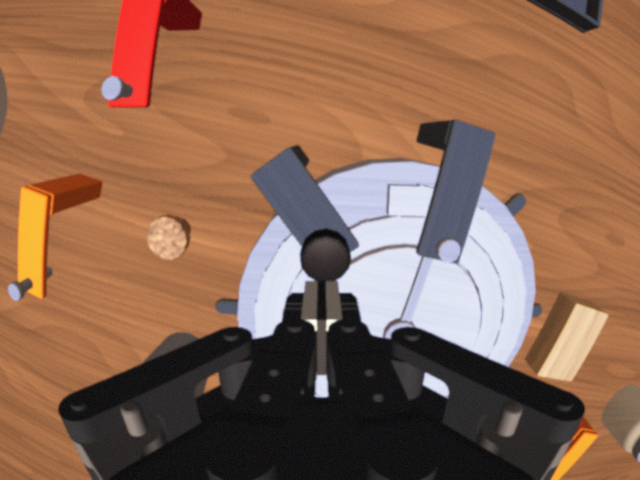

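The plunger cap is at (325,257), just ahead of the closed fingers; the pin cap is at (449,250) with the ridge leading to it.

```bash
python3 - <<'E'
from h import *
s=dict(np.load("w4.npz")); print(wray(s,s["p"],s["q"],(325,257),.132),s["p"])
E
python3 pin.py
```

```text
[0.58531048 0.05421156] [0.57976147 0.0545669  0.19346375]
before 0.022141542777335044 now 0.013441660427136348
```

```bash
python3 -m crank '[{"dp":[0.12,-0.01,-0.3],"angular":[0,0,0]},{"dp":[0,0,-0.5],"angular":[0,0,0]},{"dp":[0,0,-0.4],"angular":[0,0,0]},{"dp":[0,0,-0.1],"angular":[0,0,0]},{"dp":[0,0,0],"angular":[0,0,0]}]'; python3 -m crank '[{"dp":[0,0,-0.04],"angular":[0,0,0]},{"dp":[0,0,-0.04],"angular":[0,0,0]},{"dp":[0,0,-0.04],"angular":[0,0,0]},{"dp":[0,0,-0.04],"angular":[0,0,0]},{"dp":[0,0,-0.04],"angular":[0,0,0]}]'
```

```text
t: 12.1
tcp_pos: [0.5841, 0.0543, 0.1543]
tool_rot: [0.991, 0.135, -0.001, -0.0]
force: [-0.3, -0.6, 0.5]
finger_gap: 0.001
gripper_force: 0.0
t: 12.6
tcp_pos: [0.5847, 0.0543, 0.1494]
tool_rot: [0.991, 0.135, 0.0, 0.0]
force: [-0.2, 0.0, -0.0]
finger_gap: 0.001
gripper_force: 0.0
```

```bash
python3 -m crank '[{"dp":[0,0,-0.04],"angular":[0,0,0]},{"dp":[0,0,-0.04],"angular":[0,0,0]},{"dp":[0,0,-0.04],"angular":[0,0,0]},{"dp":[0,0,-0.04],"angular":[0,0,0]}]';
```

```text
t: 13.0
tcp_pos: [0.5847, 0.0543, 0.1448]
tool_rot: [0.991, 0.135, 0.0, 0.0]
force: [-1.0, 0.1, 4.5]
finger_gap: 0.001
gripper_force: 1.8
```

```bash
python3 -m crank '[{"dp":[0,0,-0.04],"angular":[0,0,0]},{"dp":[0,0,-0.03],"angular":[0,0,0]}]';
```

```text
t: 13.2
tcp_pos: [0.5846, 0.0543, 0.1424]
tool_rot: [0.991, 0.135, 0.0, 0.0]
force: [-0.7, 1.0, 4.1]
finger_gap: -0.002
gripper_force: 1.8
```

```bash
python3 -m crank '[{"dp":[0,0,-0.04],"angular":[0,0,0]},{"dp":[0,0,-0.04],"angular":[0,0,0]},{"dp":[0,0,-0.04],"angular":[0,0,0]},{"dp":[0,0,-0.04],"angular":[0,0,0]},{"dp":[0,0,-0.04],"angular":[0,0,0]}]';
```

```text
t: 13.7
tcp_pos: [0.5846, 0.0543, 0.1363]
tool_rot: [0.991, 0.135, 0.0, 0.0]
force: [-0.3, -0.0, 4.5]
finger_gap: 0.001
gripper_force: 1.8
```

```bash
python3 -m crank '[{"dp":[0,0,-0.04],"angular":[0,0,0]},{"dp":[0,0,-0.04],"angular":[0,0,0]},{"dp":[0,0,-0.04],"angular":[0,0,0]}]';
```

```text
t: 14.0
tcp_pos: [0.5846, 0.0543, 0.1327]
tool_rot: [0.991, 0.136, 0.0, 0.0]
force: [1.1, -0.1, 3.9]
finger_gap: 0.001
gripper_force: 1.8
```

```bash
python3 -m crank '[{"dp":[0,0,-0.03],"angular":[0,0,0]},{"dp":[0,0,-0.03],"angular":[0,0,0]}]';
```

```text
t: 14.2
tcp_pos: [0.5846, 0.0543, 0.1311]
tool_rot: [0.991, 0.135, 0.0, 0.0]
force: [0.3, 0.4, 5.4]
finger_gap: -0.001
gripper_force: 2.9
```

```bash
python3 -m crank '[{"dp":[0,0,-0.02],"angular":[0,0,0]},{"dp":[0,0,-0.02],"angular":[0,0,0]}]';
```

```text
t: 14.4
tcp_pos: [0.5847, 0.0543, 0.1303]
tool_rot: [0.991, 0.136, 0.0, 0.0]
force: [-1.0, -0.6, 7.7]
finger_gap: -0.003
gripper_force: 4.0
```

```bash
python3 -m crank '[{"dp":[0,0,-0.02],"angular":[0,0,0]},{"dp":[0,0,-0.02],"angular":[0,0,0]},{"dp":[0,0,0],"angular":[0,0,0]},{"dp":[0,0,0],"angular":[0,0,0]},{"dp":[0,0,0],"angular":[0,0,0]}]'; python3 -m crank '[{"dp":[0,0,0.1],"angular":[0,0,0]},{"dp":[0,0,0.3],"angular":[0,0,0]},{"dp":[0,0,0.6],"angular":[0,0,0]},{"dp":[0,0,0.8],"angular":[0,0,0]},{"dp":[0,0,0.8],"angular":[0,0,0]},{"dp":[0,0,0],"angular":[0,0,0]},{"dp":[0,0,0],"angular":[0,0,0]}]'; python3 pin.py; python3 - <<'E'
from h import *
a=dict(np.load("top0.npz"))
from station import vision
b=vision.snapshot("scene"); a=dict(np.load("scene0.npz"))
for s in(a,b): c=cloud(s); print(np.median(c[280:287,285:292,2]))
cv2.imwrite("pics/s5.png",cv2.resize(b["image"][230:350,225:385],None,fx=4,fy=4))
E
```

```text
t: 14.9
tcp_pos: [0.5847, 0.0543, 0.1297]
tool_rot: [0.991, 0.136, 0.0, 0.0]
force: [-1.1, 1.3, 9.9]
finger_gap: 0.004
gripper_force: 4.9
t: 15.6
tcp_pos: [0.5843, 0.0544, 0.2065]
tool_rot: [0.991, 0.135, 0.0, 0.0]
force: [-1.1, -0.7, -0.9]
finger_gap: 0.002
gripper_force: 0.0
before 0.022141542777335044 now 0.01383194273035957
0.13102287280346148
0.11471712926297539
```

View pics/s5.png

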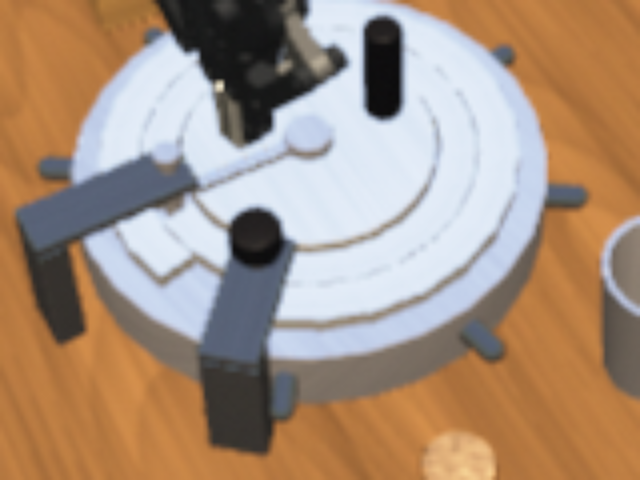

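The cap is down 16 mm at crop (255,237), the pin at (165,155) is still in its hole in line with the ridge, and the gripper is clear of everything.

```bash
python3 -c "
from station import order
print(order.sign_off())"
```

```text
the job is handed in; nothing more can be done
None
```

The job is handed in: I turned the carousel the shorter way until the index pin dropped about 8 mm into its hole, then pressed the lock plunger fully down (16 mm, about 10 N) and let go, without touching the other things on the table; the hand-in gave no verdict.

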